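# Turn the coffee-pod drawer round the stand's post and push it home

### The job

The full coffee-pod drawer has been left sideways beside its stand. Keep it flat on the worktop: ease it up against the stand's front left post and turn it a quarter turn by pushing it round that post, so that it squares up with its finger hole towards you; then push it into the bay, over the spring catches, until its back rests on the stop and it is fully home. Push gently and steadily, never bump or force it, and leave everything else where it stands.

Things in the scene. Friction and masses are not known exactly. Their poses are not given: they have to be found in the camera images.
- pod_drawer: square wooden coffee-pod drawer, solid heel at the back, the rest covered by a black insert with six round metal lids; loose, 0.4 to 0.8 kg, 120 mm front to back (x), 112 wide (y), 48 high: too wide to grip. Origin: centre of its underside; +x points from front board to back. Starts left of the stand, front facing left (yaw -90 +-9 degrees from the stand's). Slides at 2 to 6 N
- drawer_front (a point): centre of the drawer's front face (drawer frame: x -60, y 0, z 24 mm), a plain wooden board with a 22 mm finger hole
- drawer_back (a point): centre of the drawer's back face (drawer frame: x +60, y 0, z 24 mm); this end enters the bay first. Its upright corners are rounded by 16 mm and each side has a catch groove just ahead of them (x +30 to +38 mm). At the start it faces the stand, 18 to 70 mm clear of the front left post, and its far corner (drawer +y) reaches 0 to 47 mm deeper than that post's front
- pod_stand: coffee-pod stand, fixed: wooden top 142x156 mm, upper face 66 mm high, underside 58 mm, on four round steel posts 14 mm thick. Origin: centre of its footprint on the worktop; +x from the open front to the back, +y to its left. Post centres x -60 and +60, y -65 and +65 mm. The bay, open at the front, is 116 mm wide between posts and side rails: 2 mm of play each side of the drawer
- stand_post_left (a point): the stand's front left post: its centre at worktop level (stand frame: x -60, y +65, z 0 mm); steel, 14 mm in diameter, fixed. The drawer pivots on it with its back face. Bring them together at under 30 mm/s: fingers that bump or squeeze the drawer with over 30 N have forced it. While turning, the back also slides some 30 to 50 mm along the post
- stand_stop (a point): middle of the front face of the stand's back rail (stand frame: x +45, y 0, z 24 mm), the solid stop for the drawer's back. Home: drawer_back against it, drawer_front at x -75 mm in the stand frame, so that the front stands 8 mm proud of the posts and of the top, all along; drawer and stand axes parallel
- stand_catch (a point): midway between the two spring catches, steel rollers in the side rails (stand frame: x +21, y 0, z 24 mm). The drawer's back corners meet them 15 to 20 mm before home; from there it takes 5 to 12 N to push on, until they drop into the grooves over the last 8 mm. Then comes the solid stop: meet it at under 30 mm/s and stop pushing at about 15 N
- espresso_cup: dark glazed espresso cup, 60x84x53 mm, standing on the rear half of the stand's top; loose bystander; origin: centre of its underside
- tumbler: clear drinking glass, 81 mm wide, 91 mm high, left of the drawer; loose bystander; origin: centre of its underside
- salt_shaker: salt shaker with a grey cap, 44x44x90 mm, near the left edge of the worktop; loose bystander; origin: centre of its underside
- egg_timer: round cream egg timer, 64 mm wide, 54 mm high, at the front left; loose bystander; origin: centre of its underside
- teaspoon: steel teaspoon, 127x30x6 mm, lying along the front edge of the worktop; loose bystander; origin: centre of its underside

How it is judged:
On the way, in this order (a step that is already met when the one before it is completed fails the run):
1. the drawer is being turned while it bears on the stand: 20 to 70 degrees off square, touching the stand (angle between the x axis of pod_drawer and the x axis of pod_stand, either way round between 0.35 and 1.22 rad and contact force between pod_drawer and pod_stand above 0.3 N and x of drawer_front in the frame of pod_stand below -0.06 m), for 0.1 s.
2. the drawer has entered the bay, squared up, front towards the robot: its back at least 13 mm past the fronts of the posts (angle between the x axis of pod_drawer and the x axis of pod_stand, either way round below 0.1 rad and x of drawer_front in the frame of pod_stand between -0.174 and -0.06 m and y of drawer_front in the frame of pod_stand between -0.015 and 0.015 m), for 0.1 s.
At the end, for the whole second after the job is handed in: The drawer stands still in the bay with its front towards the robot, fully home within 2.5 mm (drawer_front at x = -75 mm in the stand frame), within 5 mm of the middle and 0.04 rad of square (x of drawer_front in the frame of pod_stand between -0.0775 and -0.0725 m and y of drawer_front in the frame of pod_stand between -0.005 and 0.005 m and angle between the x axis of pod_drawer and the x axis of pod_stand, either way round below 0.04 rad and height (world z) of pod_drawer below 0.004 m and linear speed of pod_drawer below 0.01 m/s); the robot touches nothing.
It fails at once if the fingers press on the drawer with more than 30 N (contact force between the fingers and pod_drawer above 30 N).
It fails at once if the drawer is lifted more than 12 mm or tipped more than about 8 degrees (height (world z) of pod_drawer above 0.012 m or angle between pod_drawer's own z axis and vertical above 0.14 rad).
It fails at once if the arm or fingers push on the stand with more than 15 N (contact force between any of the arm, the fingers and pod_stand above 15 N).
It fails at once if a bystander is moved more than 15 mm (distance of any of espresso_cup, tumbler, salt_shaker, egg_timer, teaspoon from where it was at the start of the episode above 0.015 m).
It also fails if it takes over 72 s, if anything falls off the work surface, if the arm or the gripper's body presses on something with over 40 N, if the wrist force passes 120 N, or if a joint passes its speed limit or range.

### The arm

A 6-joint arm with a two-finger parallel gripper is mounted at the origin on a cart in front of the work surface, level with it; the furniture and walls round the work are solid. World frame = base frame: x ahead of the robot, y to its left, z up, the work surface at z = 0. Lengths are in m, angles in rad, forces in N, time in s.
With the tool pointing down it reaches from about 0.375 to 0.9 m from the base axis. Payload 3.1 kg.
Tool frame: the origin (TCP) lies at the very end of the fingers, on their centre line; the grasp point (between the pads) lies 19 mm behind it; x points along the fingers, y is the direction in which the jaws open and shut, and the axes are right-handed (so a half turn about x gives the same grasp; the last joint's range is limited). The gripper opens to 85 mm and grips with 20 to 120 N. Pads are 22 mm wide; open, the fingers measure 114 mm over their backs; the gripper's body (76 mm by 85 mm) begins 54 mm behind the grasp point. The pads swing forward as they close: fully open they stand 13 mm farther back than shut.
Start: joints at [-1.49, 0.527, 1.433, -0, 1.181, -0.178], TCP at [0.161, -0.604, 0.231] pointing down, gripper open.
Joint ranges: [-3.08, 3.08], [-0.75, 2.2], [0.22, 2.44], [-1.43, 4.57], [0, 2.65], [-2.85, 2.85]. Speed limits (rad/s): [2.79, 2.79, 3.14, 3.14, 3.14, 3.14].

### API

Orientations are given as a unit quaternion [x, y, z, w].
In Python, from station import sense, snapshot, camera_model, sign_off gives the robot as it stands.
- The arm moves only by the tool step_arm, never from a script. Its argument "increments" is one flat list of numbers, 5 for each row, row after row: the shift along the tool's x, y, z in units of 60 mm (1.0 is 60 mm), then the turn about the tool's x in units of 5 degrees (1.0 is 5 degrees), then the closure, from 0 (fully open) to 1 (shut). A call has exactly 5 rows; each row is the pose to reach, as a shift and turn from the pose measured when the call began, along the tool's axes at that moment; what a row does not reach only later rows make up. A row lasts 1/8 s, in which the tool goes at most 62.5 mm and 10.7 degrees, less where a joint would pass 70% of its speed; a pose out of reach is approached as far as the arm can. A call with a gripper value outside its range is refused whole. The fingers move at their own pace and stop on an object; "grip_force" is the grip in N (left out, the last holds). Time passes only in rows, so rows that repeat a pose let the fingers close, or fill a call up. It gives the time, the measured TCP pose, the force and the opening at its end, in the units of the state.
- sense(): the state, without advancing time (a new reading comes with each control period).
- snapshot(name): name is "scene" or "top" or "wrist"; returns the picture (420x560x3 uint8, blue, green, red); there is no depth.
- camera_model(name): a dict with "vertical_fov" (degrees; the focal length in pixels is half the picture's height over the tangent of half this angle, whatever the lens; pixels are square), "cx", "cy" (the principal point, pixels), "R" (3x3) and "t" (3): a world point X has camera coordinates R X + t. Camera axes: x right, y down, z forward; pixel columns grow to the right and rows downward; lengths in m; the calibration is good to about 2 mm. A picture is of the moment at which its call begins: read the wrist's pose just before it. camera_model takes no time and is no camera call; for the wrist camera it gives the pose at the moment of the call.
- sign_off(): hands the job in, once; it reports no verdict.
The state is a dict: "t": time; "q": joint angles; "qd": joint speeds; "tau": joint torques, N m; "tcp_pos": TCP position; "tool_rot": TCP orientation; "force": force on the tool from outside, world axes, zero at the start; "ft_torque": the same for the moment, N m; "finger_gap": opening from 0.0 (shut) to 1.0 (fully open).
Only numpy, scipy, OpenCV 4.12 (cv2) and the standard library are available. Lean on these libraries where they do the work, as an engineer would, in place of code of your own. Each camera call takes 0.05 s, during which the arm holds its last target. There are 200 camera calls.

## Working session

There is one attempt and no reset: what is moved stays moved. The work goes in short steps, Python scripts to look and compute and a tool call to move; the robot and the scene stay as the last step left them, time stands still between calls to the robot, and variables do not carry over. Pictures are saved under pics/ and viewed, about 8 in all and at most 12, crops included, and the job is handed in when it is done.

Besides the shell and the picture viewer there is one more tool, called after "Request:" by a JSON object that holds its "name" and its "arguments", one argument or row to a line. step_arm: Moves the arm, as the interface text tells. Its arguments: {"type":"object","properties":{"increments":{"type":"array","items":{"type":"number"}},"grip_force":{"type":"number"}},"required":["increments"]}

```bash
ls; mkdir -p pics
python3 - <<'E'
from station import *
import cv2,numpy as np
s=sense();print({k:np.round(v,3) for k,v in s.items()})
for n in("top","scene"):
    im=snapshot(n);cv2.imwrite(f"pics/{n}0.png",im);m=camera_model(n)
    print(n,{k:np.round(v,3).tolist() for k,v in m.items()})
E
```

```text
pics
{'t': np.float64(0.0), 'q': array([-1.489,  0.529,  1.434, -0.   ,  1.181, -0.178]), 'qd': array([-0.001,  0.   ,  0.   , -0.001, -0.001,  0.   ]), 'tau': array([-2.0000e-03, -4.4236e+01, -1.7803e+01, -0.0000e+00,  8.0000e-03,
        0.0000e+00]), 'tcp_pos': array([ 0.161, -0.603,  0.23 ]), 'tool_rot': array([ 0.701,  0.092, -0.701,  0.091]), 'force': array([0.167, 0.027, 0.098]), 'ft_torque': array([-0.034,  0.039, -0.064]), 'finger_gap': np.float64(1.0)}
top {'vertical_fov': 49.183, 'cx': 280.956, 'cy': 210.575, 'R': [[0.009, -1.0, -0.011], [-0.996, -0.008, -0.093], [0.093, 0.012, -0.996]], 't': [0.054, 0.566, 1.065]}
scene {'vertical_fov': 53.211, 'cx': 286.448, 'cy': 208.108, 'R': [[-0.811, -0.584, -0.023], [-0.322, 0.48, -0.816], [0.488, -0.655, -0.578]], 't': [0.479, 0.204, 0.68]}
```

View pics/top0.png

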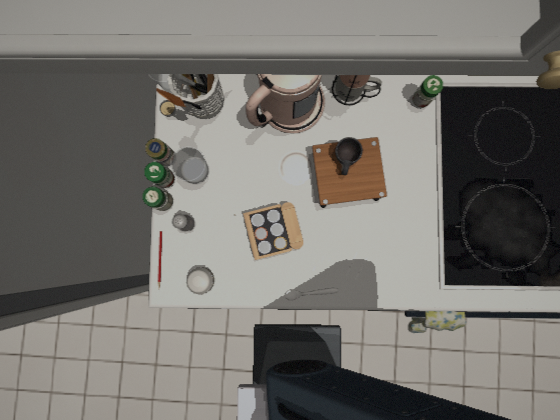

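View pics/scene0.png

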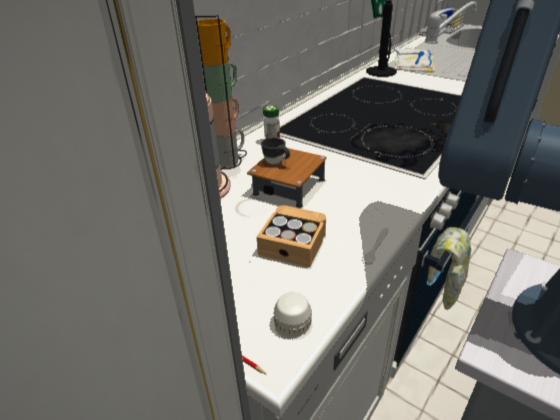

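The top view shows the stand at about (348,172) and the drawer at about (273,231), with its heel to the right. The tumbler is at (192,168), shaker (181,221), timer (199,280) and spoon (312,293). Next I'll measure the stand top and the drawer.

```bash
cat > h.py <<'E'
from station import *
import cv2,numpy as np
def ray(n,px,z,m=None):
    m=m or camera_model(n);f=210/np.tan(np.radians(m["vertical_fov"]/2))
    R=np.array(m["R"]);t=np.array(m["t"]);C=-R.T@t
    px=np.atleast_2d(np.asarray(px,float))
    d=np.c_[(px[:,0]-m["cx"])/f,(px[:,1]-m["cy"])/f,np.ones(len(px))]@R
    return C+d*((z-C[2])/d[:,2])[:,None]
def proj(n,X,m=None):
    m=m or camera_model(n);f=210/np.tan(np.radians(m["vertical_fov"]/2))
    c=np.atleast_2d(X)@np.array(m["R"]).T+np.array(m["t"])
    return c[:,:2]/c[:,2:]*f+[m["cx"],m["cy"]]
E
python3 - <<'E'
from h import *
im=cv2.imread("pics/top0.png");m=camera_model("top")
print("cam",-np.array(m["R"]).T@m["t"])
hsv=cv2.cvtColor(im,cv2.COLOR_BGR2HSV)
w=((hsv[...,1]>70)&((hsv[...,0]<22)|(hsv[...,0]>172))&(hsv[...,2]>60)).astype(np.uint8)*255
out=im.copy()
for nm,(x0,y0,x1,y1),z in(("stand",(305,130,392,215),.066),("drawer",(235,195,308,265),.048)):
    k=np.zeros_like(w);k[y0:y1,x0:x1]=w[y0:y1,x0:x1]
    k=cv2.morphologyEx(k,cv2.MORPH_OPEN,np.ones((3,3)))
    p=cv2.findNonZero(k)[:,0].astype(float)
    P=ray("top",p,z)[:,:2]
    r=cv2.minAreaRect((P*1000).astype(np.float32));print(nm,r)
    b=cv2.boxPoints(r)/1000;print(b.round(4).tolist())
    q=proj("top",np.c_[b,np.full(4,z)]);cv2.polylines(out,[q.round().astype(int)],True,(0,255,0),1)
for nm,px,z in(("tumbler",(192,168),.09),("salt",(181,221),.09),("timer",(199,280),.05),("spoonL",(287,295),0),("spoonR",(338,291),0),("cup",(348,150),.11)):print(nm,ray("top",px,z)[0].round(3))
c=out[125:310,165:400];cv2.imwrite("pics/c1.png",cv2.resize(c,None,fx=3.3,fy=3.2,interpolation=cv2.INTER_CUBIC))
E
```

```text
cam [0.46405694 0.04565708 1.11365715]
stand ((655.810546875, -97.84181213378906), (140.92910766601562, 155.3445281982422), 7.78046989440918)
[[0.5755000114440918, -0.030400000512599945], [0.5964999794960022, -0.1843000054359436], [0.7361000180244446, -0.16529999673366547], [0.7150999903678894, -0.011300000362098217]]
drawer ((517.9185791015625, 75.83895111083984), (111.08546447753906, 118.9109115600586), 14.550524711608887)
[[0.44920000433921814, 0.11940000206232071], [0.47909998893737793, 0.00430000014603138], [0.5866000056266785, 0.03220000118017197], [0.5566999912261963, 0.14730000495910645]]
tumbler [0.655 0.26  0.09 ]
salt [0.534 0.281 0.09 ]
timer [0.401 0.245 0.05 ]
spoonL [0.365 0.042 0.   ]
spoonR [ 0.375 -0.08   0.   ]
cup [ 0.694 -0.09   0.11 ]
```

View pics/c1.png

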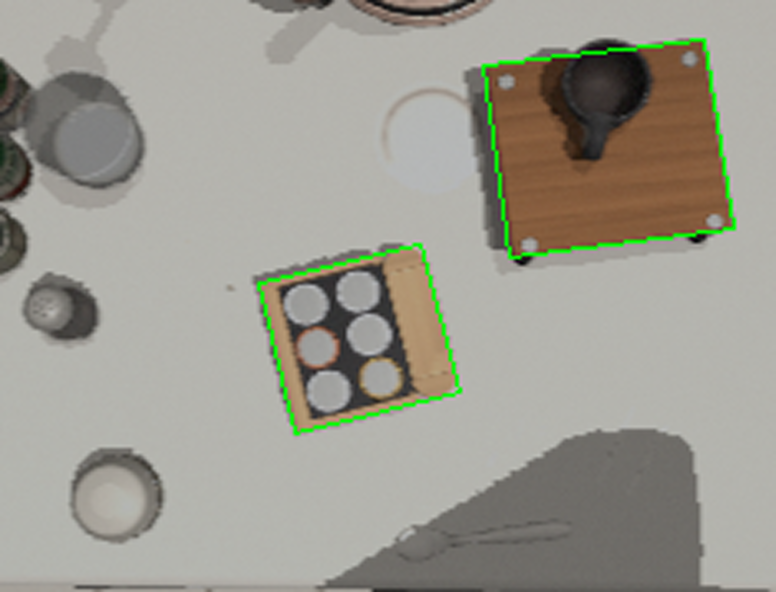

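The fits match the known sizes (stand 141x155, drawer 111x119), so both poses are good. Next is a helper that turns world targets into tool increments.

```bash
cat >> h.py <<'E'
from scipy.spatial.transform import Rotation as Ro
S0=np.array([.6558,-.0978]);PS=np.radians(7.78)
def rot(a):return np.array([[np.cos(a),-np.sin(a)],[np.sin(a),np.cos(a)]])
def s2w(p):return S0+rot(PS)@np.asarray(p,float)
def w2s(p):return rot(PS).T@(np.asarray(p,float)-S0)
def pose():
    s=sense();R=Ro.from_quat(s["tool_rot"]).as_matrix();return s,R,np.degrees(np.arctan2(R[1,1],R[0,1]))
def inc(xyz,th):
    """increments from the present pose to world TCP xyz, tool y at th deg"""
    s,R,t=pose();d=R.T@(np.asarray(xyz)-s["tcp_pos"])/.06
    print("inc",d.round(2),"turn",round(-((th-t+180)%360-180)/5,2))
def stat():
    s,R,t=pose();p=w2s(s["tcp_pos"][:2])*1000
    print("t %.2f tcp"%s["t"],s["tcp_pos"].round(4),"stand mm",p.round(1),"th",round(t,1),"F stand",(rot(PS).T@s["force"][:2]).round(1),s["force"][2].round(1),"gap",round(float(s["finger_gap"]),2))
E
python3 - <<'E'
from h import *
stat();inc([.43,-.25,.2],-25)
R=pose()[1];print(R.round(3))
E
```

```text
t 0.10 tcp [ 0.1605 -0.6034  0.2304] stand mm [-559.2 -433.9] th -75.1 F stand [ 0.3 -0.6] 0.6 gap 1.0
inc [ 0.52 -4.54 -5.85] turn -10.02
[[-0.     0.257 -0.966]
 [ 0.002 -0.966 -0.257]
 [-1.    -0.002 -0.   ]]
```

Request:
{"name": "step_arm", "arguments": {
  "increments": [0,-0.6,-0.8,-1.3,0.4,0.1,-1.2,-1.55,-2.6,0.4,0.2,-1.8,-2.35,-3.9,0.4,0.3,-2.4,-3.1,-5.2,0.4,0.3,-3.0,-3.9,-6.5,0.4]
}}

```text
t: 0.72
tcp_pos: [0.3409, -0.3673, 0.2122]
tool_rot: [0.647, 0.286, -0.647, 0.284]
force: [1.2, -0.9, -0.2]
finger_gap: 0.597
```

```bash
python3 -c "
from h import *
stat();inc([.497,.16,.16],14.6)"
```

```text
t 0.72 tcp [ 0.3409 -0.3673  0.2122] stand mm [-348.4 -224.4] th -42.4 F stand [ 1.1 -1.1] -0.2 gap 0.6
inc [ 0.9  -4.01 -8.24] turn -11.41
```

Request:
{"name": "step_arm", "arguments": {
  "increments": [0,-0.4,-0.8,-1.2,0.4,0,-0.8,-1.65,-2.4,0.4,0,-1.2,-2.5,-3.6,0.4,0,-1.6,-3.3,-4.8,0.4,0,-2.0,-4.1,-6,0.4]
}}

```text
t: 1.35
tcp_pos: [0.4186, -0.103, 0.2129]
tool_rot: [0.551, 0.445, -0.55, 0.443]
force: [0.3, 0.2, -0.4]
finger_gap: 0.597
```

```bash
python3 -c "
from h import *
stat();inc([.4964,.1592,.14],14.6)"
```

```text
t 1.35 tcp [ 0.4186 -0.103   0.2129] stand mm [-235.7   26.9] th -12.3 F stand [0.4 0.1] -0.4 gap 0.6
inc [ 1.23  0.34 -4.54] turn -5.37
```

Request:
{"name": "step_arm", "arguments": {
  "increments": [0.25,0.05,-0.9,-1.1,0.4,0.5,0.1,-1.8,-2.2,0.4,0.75,0.2,-2.8,-3.3,0.4,1,0.3,-3.7,-4.4,0.4,1.2,0.34,-4.54,-5.4,0.4]
}}

```text
t: 1.98
tcp_pos: [0.4966, 0.161, 0.1409]
tool_rot: [0.431, 0.562, -0.43, 0.56]
force: [0.8, -0.9, -0.2]
finger_gap: 0.602
```

```bash
python3 -c "
from h import *
stat();inc([.4964,.1592,.012],14.6)
cv2.imwrite('pics/w1.png',snapshot('wrist'));m=camera_model('wrist');print(-np.array(m['R']).T@m['t'],np.array(m['R'])[2])"
```

```text
t 1.98 tcp [0.4966 0.161  0.1409] stand mm [-122.7  278. ] th 14.9 F stand [ 0.7 -1. ] -0.2 gap 0.6
inc [ 2.15 -0.01  0.04] turn 0.07
[0.47690993 0.23997512 0.28232485] [ 0.0779319  -0.28200776 -0.95624173]
```

View pics/w1.png

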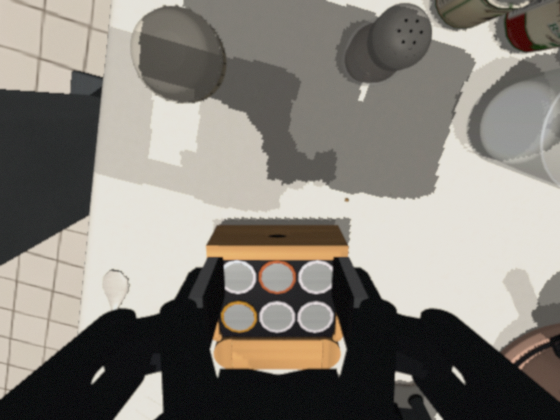

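The wrist view shows the drawer's front board at rows 228–255 just ahead of the fingers, centred near column 278. The timer is at (178,55) and the shaker at (390,45), both well clear. Moving down.

Request:
{"name": "step_arm", "arguments": {
  "increments": [0.5,0,0.02,0,0.4,1.1,0,0.03,0,0.4,1.7,0,0.04,0,0.4,2.1,0,0.04,0,0.4,2.12,0,0.04,0,0.4]
}}

```text
t: 2.65
tcp_pos: [0.4968, 0.1641, 0.0111]
tool_rot: [0.431, 0.564, -0.429, 0.559]
force: [0.5, 0.5, -0.3]
finger_gap: 0.596
```

Request:
{"name": "step_arm", "arguments": {
  "increments": [0,0,0.05,0,0.4,0,0,0.1,0,0.4,0,0,0.15,0,0.4,0,0,0.2,0,0.4,0,0,0.25,0,0.4]
}}

```text
t: 3.28
tcp_pos: [0.501, 0.1494, 0.0113]
tool_rot: [0.431, 0.564, -0.429, 0.559]
force: [-0.0, -0.9, -0.1]
finger_gap: 0.598
```

```bash
python3 -c "
from h import *
stat()"
```

```text
t 3.27 tcp [0.501  0.1494 0.0113] stand mm [-119.9  265.9] th 15.2 F stand [-0.1 -0.9] -0.1 gap 0.6
```

Request:
{"name": "step_arm", "arguments": {
  "increments": [0,0,0.05,0,0.4,0,0,0.1,0,0.4,0,0,0.15,0,0.4,0,0,0.2,0,0.4,0,0,0.25,0,0.4]
}}

```text
t: 3.9
tcp_pos: [0.5045, 0.1353, 0.0113]
tool_rot: [0.431, 0.564, -0.429, 0.559]
force: [-1.1, 5.1, 3.1]
finger_gap: 0.602
```

Request:
{"name": "step_arm", "arguments": {
  "increments": [0,0,0.06,0,0.4,0,0,0.12,0,0.4,0,0,0.18,0,0.4,0,0,0.24,0,0.4,0,0,0.3,0,0.4]
}}

```text
t: 4.53
tcp_pos: [0.509, 0.118, 0.0113]
tool_rot: [0.431, 0.564, -0.429, 0.559]
force: [-0.1, 5.0, 3.6]
finger_gap: 0.601
```

Request:
{"name": "step_arm", "arguments": {
  "increments": [0,0,0.06,0,0.4,0,0,0.12,0,0.4,0,0,0.18,0,0.4,0,0,0.24,0,0.4,0,0,0.3,0,0.4]
}}

```text
t: 5.15
tcp_pos: [0.5135, 0.1006, 0.0113]
tool_rot: [0.431, 0.564, -0.429, 0.558]
force: [-1.9, 5.9, 3.3]
finger_gap: 0.6
```

```bash
cat >> h.py <<'E'
def find(save=None):
    """drawer pose in the stand frame from the top view, using lids/insert and heel: hull box of wood+black"""
    im=snapshot("top")
    if save:
        c=im[125:310,190:400];cv2.imwrite(save,cv2.resize(c,None,fx=3,fy=3,interpolation=cv2.INTER_CUBIC))
    return im
E
python3 -c "
from h import *
stat();find('pics/t2.png')"
```

```text
t 5.15 tcp [0.5135 0.1006 0.0113] stand mm [-114.1  215.9] th 15.1 F stand [-1.1  6.1] 3.3 gap 0.6
```

View pics/t2.png

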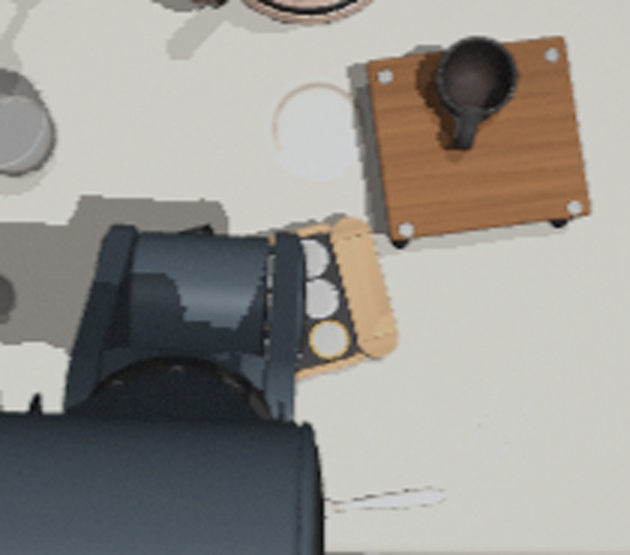

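The top view shows the heel's right edge about 18 mm short of the front left post (400,242), with the post about 38 mm up the back face. I'll close that gap slowly.

Request:
{"name": "step_arm", "arguments": {
  "increments": [0,0,0.05,0,0.4,0,0,0.1,0,0.4,0,0,0.15,0,0.4,0,0,0.2,0,0.4,0,0,0.24,0,0.4]
}}

```text
t: 5.82
tcp_pos: [0.5172, 0.0864, 0.0113]
tool_rot: [0.431, 0.565, -0.429, 0.558]
force: [-1.2, 5.5, 4.4]
finger_gap: 0.597
```

```bash
cat >> h.py <<'E'
def heel(save=None,box=(235,150,400,300)):
    """drawer pose in stand frame (mm,deg) from the heel in the top view"""
    im=find(save);hsv=cv2.cvtColor(im,cv2.COLOR_BGR2HSV)
    w=((hsv[...,1]>50)&(hsv[...,0]<25)&(hsv[...,2]>175)).astype(np.uint8)
    k=np.zeros_like(w);x0,y0,x1,y1=box;k[y0:y1,x0:x1]=w[y0:y1,x0:x1]
    k=cv2.morphologyEx(k,cv2.MORPH_OPEN,np.ones((5,5)))
    n,l,st,_=cv2.connectedComponentsWithStats(k)
    i=1+st[1:,4].argmax();p=cv2.findNonZero((l==i).astype(np.uint8))[:,0]
    P=np.array([w2s(q) for q in ray("top",p,.048)[:,:2]])*1000
    c,d,a=cv2.minAreaRect(P.astype(np.float32))
    if d[0]>d[1]:d=d[::-1];a-=90   # d[0] = along drawer x
    a=np.radians(a);ax=np.array([np.cos(a),np.sin(a)])
    if ax[0]*.5-ax[1]<0:ax=-ax     # drawer x towards +x/-y of the stand
    ctr=np.array(c)+ax*(d[0]/2-60)
    ph=np.degrees(np.arctan2(ax[1],ax[0]))
    post=rot(np.radians(ph)).T@(np.array([-60,65])-ctr)
    print("heel size",np.round(d,1),"drawer centre",ctr.round(1),"yaw",ph.round(1),"post in drawer",post.round(1))
    return ctr,ph
def plan(c,phi,lag=5,z=.012,off=11,yf=-33):
    """TCP for drawer at yaw phi with the post at c on its back face, -y finger pushing"""
    r=rot(np.radians(phi));ctr=np.array([-60,65])-r@[67,c]
    tcp=ctr+r@[-60,yf]+rot(np.radians(phi-lag))@[-off,-yf]
    inc([*s2w(tcp/1000),z],phi-lag+90+np.degrees(PS))
E
python3 -c "
from h import *
stat();heel()"
```

```text
t 5.83 tcp [0.5172 0.0864 0.0113] stand mm [-112.4  201.3] th 15.1 F stand [-0.5  5.6] 4.4 gap 0.6
heel size [ 29.6 109.6] drawer centre [-105.2  129.8] yaw -83.1 post in drawer [69.7 37.1]
```

```bash
python3 -c "
from h import *
for f,c in((-77,38),(-70,39),(-60,40)): plan(c,f,4,off=12)"
```

```text
inc [-0.01 -0.27  0.15] turn -0.33
inc [-0.01 -0.55  0.28] turn -1.73
inc [-0.01 -0.91  0.51] turn -3.73
```

```bash
python3 -c "
from h import *
for f,c in((-80,37),(-74,34),(-67,30),(-60,26)): plan(c,f,4,off=12)"
```

```text
inc [-0.01 -0.13  0.11] turn 0.27
inc [-0.01 -0.31  0.19] turn -0.93
inc [-0.01 -0.51  0.3 ] turn -2.33
inc [-0.01 -0.69  0.42] turn -3.73
```

Request:
{"name": "step_arm", "arguments": {
  "increments": [0,-0.03,0.04,0,0.4,0,-0.08,0.08,-0.1,0.4,0,-0.13,0.12,-0.2,0.4,0,-0.2,0.15,-0.4,0.4,0,-0.28,0.18,-0.8,0.4]
}}

```text
t: 6.5
tcp_pos: [0.501, 0.0747, 0.0113]
tool_rot: [0.41, 0.582, -0.408, 0.572]
force: [-3.4, 20.6, 7.0]
finger_gap: 0.6
```

```bash
python3 -c "
from h import *
stat();heel()
for f,c in((-67,30),(-60,26)): plan(c,f,4,off=12)"
```

```text
t 6.50 tcp [0.501  0.0747 0.0113] stand mm [-130.   191.9] th 19.3 F stand [-0.6 20.9] 7.0 gap 0.6
heel size [ 30.  110.5] drawer centre [-113.5  119.9] yaw -74.6 post in drawer [67.1 37. ]
inc [-0.01 -0.2   0.17] turn -1.49
inc [-0.01 -0.39  0.28] turn -2.89
```

```bash
python3 -c "
from h import *
stat();snapshot('wrist');stat();s=sense();print(s['ft_torque'],s['qd'].round(3))
r=pose()[1];print('tool F',(r.T@s['force']).round(1),'tool M',(r.T@s['ft_torque']).round(2))
cv2.imwrite('pics/w2.png',snapshot('wrist'));heel()"
```

```text
t 6.55 tcp [0.5003 0.0744 0.0114] stand mm [-130.7  191.6] th 19.3 F stand [-0.7 21.2] 8.1 gap 0.6
t 6.60 tcp [0.5004 0.0744 0.0114] stand mm [-130.7  191.7] th 19.2 F stand [-1.8 19.1] 6.7 gap 0.6
[2.90459248 0.38000865 0.66485736] [ 0.001  0.    -0.005 -0.001  0.01   0.019]
tool F [ -6.4   2.  -19.2] tool M [-0.69  2.86  0.59]
heel size [ 30.1 110.5] drawer centre [-113.7  119.7] yaw -74.3 post in drawer [67.2 36.9]
```

View pics/w2.png

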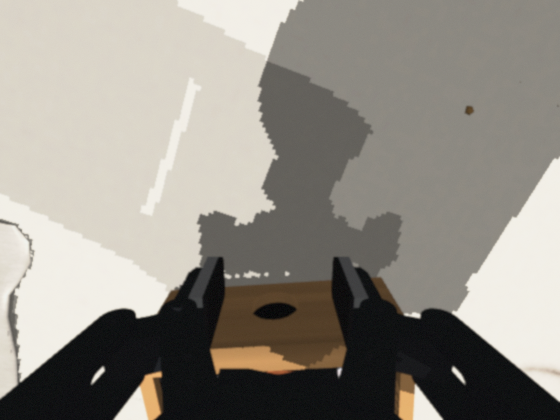

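The wrist moment (-0.69 N·m about tool x) puts the load on the +y finger, right opposite the post, because my lag had the wrong sign. I'll back off and lead with the tool so the -y finger does the pushing.

```bash
python3 -c "
from h import *
for f,c in((-74.3,37),(-68,35),(-62,33)): plan(c,f,-7,off=12)"
```

```text
inc [-0.01 -0.08 -0.02] turn -2.25
inc [-0.01 -0.3   0.07] turn -3.51
inc [-0.01 -0.5   0.19] turn -4.71
```

Request:
{"name": "step_arm", "arguments": {
  "increments": [0,0,-0.06,0,0.4,0,0,-0.12,-0.5,0.4,0,-0.03,-0.13,-1.2,0.4,0,-0.06,-0.13,-1.9,0.4,0,-0.08,-0.1,-2.3,0.4]
}}

```text
t: 7.32
tcp_pos: [0.4943, 0.0777, 0.0113]
tool_rot: [0.35, 0.62, -0.348, 0.61]
force: [0.1, 0.5, -0.8]
finger_gap: 0.598
```

```bash
python3 -c "
from h import *
stat()
for f,c in((-74.3,37),(-68,35),(-62,33),(-55,30)): plan(c,f,-7,off=12)"
```

```text
t 7.33 tcp [0.4943 0.0777 0.0113] stand mm [-136.3  195.8] th 30.9 F stand [0.2 0.5] -0.8 gap 0.6
inc [-0.01 -0.02  0.06] turn 0.08
inc [-0.01 -0.25  0.11] turn -1.18
inc [-0.01 -0.47  0.18] turn -2.38
inc [-0.01 -0.69  0.28] turn -3.78
```

Request:
{"name": "step_arm", "arguments": {
  "increments": [0,-0.01,0.04,0,0.4,0,-0.05,0.08,-0.2,0.4,0,-0.1,0.12,-0.5,0.4,0,-0.17,0.15,-0.9,0.4,0,-0.25,0.18,-1.3,0.4]
}}

```text
t: 7.95
tcp_pos: [0.4833, 0.0618, 0.011]
tool_rot: [0.314, 0.641, -0.312, 0.626]
force: [-4.6, 7.4, 3.2]
finger_gap: 0.604
```

```bash
cat >> h.py <<'E'
def tool():
    s,r,t=pose();F=r.T@s["force"];M=r.T@s["ft_torque"];p=w2s(s["tcp_pos"][:2])*1000
    print("toolF",F.round(1),"Mx",M[0].round(2));return p,t-90-np.degrees(PS)
def look(save=None):
    stat();p,ty=tool();c,ph=heel(save)
    print("TCP in drawer",(rot(np.radians(ph)).T@(p-c)).round(1),"tool yaw",round(ty,1),"lead",round(ty-ph,1))
E
python3 -c "
from h import *
look()
for f,c in((-65,35),(-58,32),(-50,30)): plan(c,f,-7,off=12)"
```

```text
t 7.95 tcp [0.4833 0.0618 0.011 ] stand mm [-149.3  181.5] th 37.4 F stand [-3.5  7.9] 3.2 gap 0.6
toolF [-3.   0.8 -8.7] Mx 0.23
heel size [ 30.6 110.8] drawer centre [-118.4  113.2] yaw -65.8 post in drawer [67.8 33.6]
TCP in drawer [-75.   -0.2] tool yaw -60.4 lead 5.4
inc [-0.02 -0.08 -0.  ] turn -0.47
inc [-0.02 -0.32  0.06] turn -1.87
inc [-0.02 -0.61  0.17] turn -3.47
```

Request:
{"name": "step_arm", "arguments": {
  "increments": [0,-0.06,0.03,-0.4,0.4,0,-0.12,0.06,-0.8,0.4,0,-0.18,0.09,-1.2,0.4,0,-0.25,0.12,-1.6,0.4,0,-0.31,0.15,-2.0,0.4]
}}

```text
t: 8.62
tcp_pos: [0.4697, 0.0441, 0.011]
tool_rot: [0.258, 0.669, -0.255, 0.648]
force: [-5.6, 8.3, 5.6]
finger_gap: 0.602
```

```bash
python3 -c "
from h import *
look()
for f,c in((-55,30),(-48,27),(-40,25)): plan(c,f,-7,off=12)"
```

```text
t 8.62 tcp [0.4697 0.0441 0.011 ] stand mm [-165.2  165.8] th 47.5 F stand [-4.4  8.9] 5.6 gap 0.6
toolF [-5.3  2.3 -9.8] Mx 0.26
heel size [ 30.6 110.3] drawer centre [-122.4  105. ] yaw -54.4 post in drawer [68.9 27.4]
TCP in drawer [-74.3   0.6] tool yaw -50.3 lead 4.0
inc [-0.02 -0.05 -0.01] turn -0.46
inc [-0.02 -0.29  0.05] turn -1.86
inc [-0.02 -0.58  0.15] turn -3.46
```

Request:
{"name": "step_arm", "arguments": {
  "increments": [0,-0.08,0.02,-0.4,0.4,0,-0.17,0.04,-0.9,0.4,0,-0.25,0.06,-1.3,0.4,0,-0.34,0.09,-1.8,0.4,0,-0.42,0.12,-2.3,0.4]
}}

```text
t: 9.3
tcp_pos: [0.4568, 0.0203, 0.0109]
tool_rot: [0.19, 0.692, -0.186, 0.671]
force: [-1.7, 3.2, 0.7]
finger_gap: 0.602
```

```bash
python3 -c "
from h import *
look()
for f,c in((-43,25),(-35,24),): plan(c,f,-7,off=12)"
```

```text
t 9.30 tcp [0.4568 0.0203 0.0109] stand mm [-181.2  143.9] th 59.1 F stand [-1.3  3.4] 0.7 gap 0.6
toolF [-0.6  1.8 -3.1] Mx 0.07
heel size [ 30.5 110.7] drawer centre [-125.3   96.1] yaw -41.3 post in drawer [69.6 19.8]
TCP in drawer [-73.5  -1. ] tool yaw -38.7 lead 2.7
inc [-0.02 -0.02 -0.01] turn -0.53
inc [-0.02 -0.34  0.05] turn -2.13
```

Yaw is now -41° with the post still on the back face, so step 1 is covered. Next I'll push on the drawer's left side with two fingers along an arc, which finishes the turn and brings it across to the bay's centreline. First I lift and go round.

```bash
cat >> h.py <<'E'
def side(c0,ph,gap=0,xp=-15,z=.012,off=12):
    """TCP pushing the +y side of a drawer at centre c0 (mm), yaw ph"""
    p=np.asarray(c0)+rot(np.radians(ph))@[xp,56+off+gap]
    inc([*s2w(p/1000),z],ph+np.degrees(PS))
E
python3 -c "
from h import *
side((-125.3,96.1),-41.3,15,z=.13)"
```

```text
inc [-2.02  1.35  0.98] turn 18.53
```

Request:
{"name": "step_arm", "arguments": {
  "increments": [0,0,-0.2,0,0.4,-0.4,0,-0.4,1,0.4,-1.2,0,-0.4,2.5,0.4,-2.0,0,-0.3,4.5,0.4,-2.0,0.3,-0.2,6.5,0.4]
}}

```text
t: 9.98
tcp_pos: [0.4609, 0.0392, 0.1345]
tool_rot: [0.373, 0.609, -0.373, 0.592]
force: [0.0, 0.3, 0.0]
finger_gap: 0.602
```

```bash
python3 -c "
from h import *
stat();heel();side((-125.3,96.1),-41.3,15,z=.13)"
```

```text
t 9.97 tcp [0.4609 0.0392 0.1345] stand mm [-174.6  162.2] th 26.3 F stand [0.  0.3] 0.0 gap 0.6
heel size [ 29.7 109.4] drawer centre [-125.4   95.7] yaw -41.8 post in drawer [69.2 20.6]
inc [0.03 1.47 0.39] turn 11.92
```

Request:
{"name": "step_arm", "arguments": {
  "increments": [0,0.3,0.1,2.1,0.4,0,0.7,0.2,4.2,0.4,0,1.1,0.3,6.3,0.4,0,1.47,0.39,8.4,0.4,0,1.47,0.39,10.5,0.4]
}}

```text
t: 10.65
tcp_pos: [0.5532, 0.0583, 0.131]
tool_rot: [-0.598, -0.379, 0.605, -0.365]
force: [0.1, 0.2, 0.5]
finger_gap: 0.6
```

```bash
python3 -c "
from h import *
stat();side((-125.4,95.7),-41.6,13)"
```

```text
t 10.65 tcp [0.5532 0.0583 0.131 ] stand mm [-80.5 168.6] th -26.6 F stand [0.2 0.2] 0.5 gap 0.6
inc [1.98 0.03 0.06] turn 1.45
```

Request:
{"name": "step_arm", "arguments": {
  "increments": [0.3,0.03,0,1.45,0.4,0.8,0.03,0,1.45,0.4,1.3,0.03,0,1.45,0.4,1.8,0.03,0,1.45,0.4,1.98,0.03,0.02,1.45,0.4]
}}

```text
t: 11.28
tcp_pos: [0.5498, 0.0581, 0.01]
tool_rot: [-0.618, -0.341, 0.628, -0.326]
force: [-0.2, -0.2, 1.1]
finger_gap: 0.601
```

```bash
python3 -c "
from h import *
look('pics/t3.png')
side((-125.4,95.7),-41.6,0)
R=145
for p in(-36,-30,-24,-18):
    a=np.radians(-41.6);b=np.radians(p)
    c=np.array([-125.4,95.7])+R*np.array([-(np.cos(b)-np.cos(a)),-(np.sin(b)-np.sin(a))]);print(p,c.round(1));side(c,p)"
```

```text
t 11.28 tcp [0.5498 0.0581 0.01  ] stand mm [-83.9 168.8] th -33.7 F stand [-0.3 -0.2] 1.1 gap 0.6
toolF [-1.1 -0.1  0.3] Mx 0.0
heel size [30.5 79.7] drawer centre [-135.6   84.4] yaw -41.2 post in drawer [69.6 35.2]
TCP in drawer [-16.8  97.6] tool yaw -131.5 lead -90.2
inc [-0.04  0.04  0.23] turn 0.02
-36 [-134.3   84.7]
inc [-0.04 -0.06  0.5 ] turn -1.1
-30 [-142.5   71.9]
inc [-0.03 -0.13  0.79] turn -2.3
-24 [-149.4   58.4]
inc [-0.03 -0.18  1.09] turn -3.5
-18 [-154.9   44.2]
inc [-0.03 -0.19  1.4 ] turn -4.7
```

View pics/t3.png

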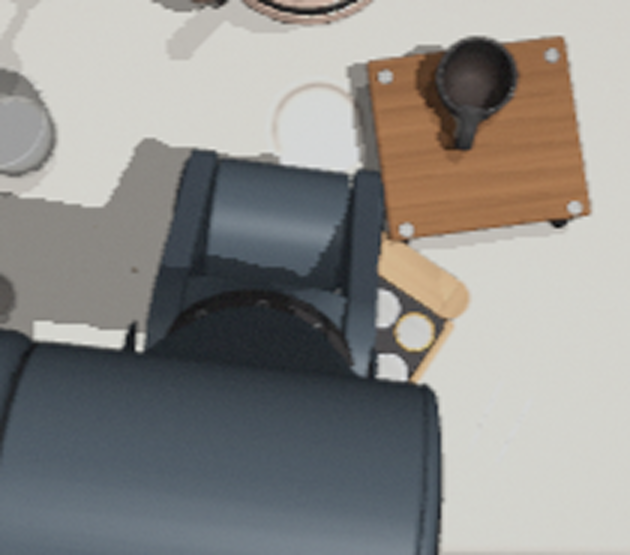

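The heel's right end shows at (425,275) with the back face just clear of the post, and the left part is hidden by the arm. I'll anchor the fit on the visible -y end and start the side push.

```bash
sed -i 's|ctr=np.array(c)+ax\*(d\[0\]/2-60)|yd=np.array([-ax[1],ax[0]]);ctr=np.array(c)+ax*(d[0]/2-60)+yd*(55.5-d[1]/2)|' h.py; python3 -c "
from h import *
heel()"
```

```text
heel size [30.5 79.1] drawer centre [-125.2   96.1] yaw -41.2 post in drawer [69.6 19.6]
```

Request:
{"name": "step_arm", "arguments": {
  "increments": [0,0,0.1,0,0.4,0,0,0.17,0,0.4,0,0,0.24,0,0.4,0,-0.01,0.32,-0.3,0.4,0,-0.03,0.4,-0.65,0.4]
}}

```text
t: 12.0
tcp_pos: [0.5362, 0.0398, 0.0118]
tool_rot: [-0.61, -0.359, 0.617, -0.343]
force: [0.3, 5.0, 2.2]
finger_gap: 0.595
```

```bash
python3 -c "
from h import *
look()
R=145
for p in(-36,-30,-24):
    a=np.radians(-41.6);b=np.radians(p)
    c=np.array([-125.4,95.7])+R*np.array([-(np.cos(b)-np.cos(a)),-(np.sin(b)-np.sin(a))]);print(p,c.round(1));side(c,p)"
```

```text
t 12.00 tcp [0.5362 0.0398 0.0118] stand mm [-99.9 152.5] th -30.5 F stand [1.  4.9] 2.2 gap 0.59
toolF [-2.1 -2.3 -4.5] Mx 0.0
heel size [30.5 55.9] drawer centre [-129.    89.8] yaw -38.5 post in drawer [69.4 23.5]
TCP in drawer [-16.3  67.2] tool yaw -128.2 lead -89.8
-36 [-134.3   84.7]
inc [-0.   -0.04  0.11] turn -0.44
-30 [-142.5   71.9]
inc [-0.   -0.13  0.4 ] turn -1.64
-24 [-149.4   58.4]
inc [-0.   -0.2   0.69] turn -2.84
```

Request:
{"name": "step_arm", "arguments": {
  "increments": [0,-0.03,0.08,-0.33,0.4,0,-0.06,0.16,-0.66,0.4,0,-0.08,0.24,-1,0.4,0,-0.11,0.32,-1.32,0.4,0,-0.13,0.4,-1.64,0.4]
}}

```text
t: 12.68
tcp_pos: [0.5171, 0.0224, 0.0121]
tool_rot: [-0.584, -0.403, 0.59, -0.387]
force: [1.7, 3.8, 2.5]
finger_gap: 0.597
```

Request:
{"name": "step_arm", "arguments": {
  "increments": [0,-0.03,0.07,-0.3,0.4,0,-0.06,0.14,-0.6,0.4,0,-0.08,0.21,-0.9,0.4,0,-0.1,0.28,-1.2,0.4,0,-0.12,0.35,-1.5,0.4]
}}

```text
t: 13.3
tcp_pos: [0.502, 0.0056, 0.0122]
tool_rot: [-0.556, -0.441, 0.562, -0.425]
force: [1.8, 5.4, 2.7]
finger_gap: 0.6
```

```bash
python3 -c "
from h import *
look()"
```

```text
t 13.30 tcp [0.502  0.0056 0.0122] stand mm [-138.3  123.2] th -14.5 F stand [2.5 5.1] 2.7 gap 0.6
toolF [-2.7  0.3 -5.7] Mx -0.02
heel size [25.5 28.1] drawer centre [-76.   40.1] yaw -98.1 post in drawer [-26.9  12.4]
TCP in drawer [-73.5 -73.4] tool yaw -112.3 lead -14.2
```

Request:
{"name": "step_arm", "arguments": {
  "increments": [0,-0.03,0.07,-0.3,0.4,0,-0.06,0.14,-0.6,0.4,0,-0.08,0.21,-0.9,0.4,0,-0.1,0.28,-1.2,0.4,0,-0.12,0.35,-1.5,0.4]
}}

```text
t: 13.98
tcp_pos: [0.4891, -0.0134, 0.0122]
tool_rot: [-0.527, -0.478, 0.531, -0.461]
force: [0.9, 4.8, 2.7]
finger_gap: 0.596
```

Request:
{"name": "step_arm", "arguments": {
  "increments": [0,-0.03,0.07,-0.3,0.4,0,-0.06,0.14,-0.6,0.4,0,-0.08,0.21,-0.9,0.4,0,-0.1,0.28,-1.2,0.4,0,-0.12,0.35,-1.5,0.4]
}}

```text
t: 14.6
tcp_pos: [0.4785, -0.0332, 0.0122]
tool_rot: [0.495, 0.512, -0.499, 0.494]
force: [-0.5, 4.8, 4.6]
finger_gap: 0.602
```

```bash
python3 -c "
from h import *
look('pics/t4.png')"
```

```text
t 14.60 tcp [ 0.4785 -0.0332  0.0122] stand mm [-166.9   88. ] th 0.7 F stand [0.2 4.8] 4.6 gap 0.6
toolF [-4.6 -0.5 -4.9] Mx 0.02
heel size [27.9 83.6] drawer centre [-160.2   21.1] yaw -7.3 post in drawer [93.8 56.4]
TCP in drawer [-15.2  65.5] tool yaw -97.1 lead -89.7
```

View pics/t4.png

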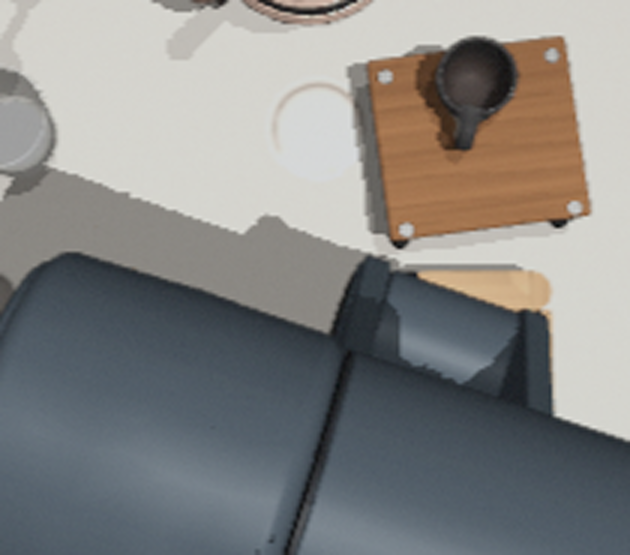

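The heel's right end is at (540,290), nearly parallel to the stand's front. The fit gives yaw -7.3° and centre (-160,21), which agrees with the tool. One more arc step.

Request:
{"name": "step_arm", "arguments": {
  "increments": [0,-0.03,0.07,-0.3,0.4,0,-0.06,0.14,-0.6,0.4,0,-0.08,0.21,-0.9,0.4,0,-0.1,0.27,-1.2,0.4,0,-0.12,0.33,-1.45,0.4]
}}

```text
t: 15.28
tcp_pos: [0.47, -0.053, 0.0121]
tool_rot: [0.462, 0.544, -0.465, 0.524]
force: [-1.1, 7.4, 4.7]
finger_gap: 0.604
```

```bash
python3 -c "
from h import *
look();side((-160,0),0)
c=(-163,0);p=np.array(c)+[-60-12-20,0]
inc([*s2w(p/1000),.1],97.78)"
```

```text
t 15.28 tcp [ 0.47   -0.053   0.0121] stand mm [-178.1   69.5] th 8.1 F stand [-0.1  7.5] 4.7 gap 0.6
toolF [-4.6 -0.2 -7.6] Mx 0.08
heel size [30.  81.9] drawer centre [-163.1    3.1] yaw -0.2 post in drawer [102.9  62.3]
TCP in drawer [-15.2  66.4] tool yaw -89.7 lead -89.5
inc [-0.    0.05  0.02] turn 0.07
inc [-1.46 -1.32  1.12] turn -17.93
```

Request:
{"name": "step_arm", "arguments": {
  "increments": [0,0,0.02,0,0.4,0,0,0.04,0,0.4,0,0,0.05,0,0.4,0,0,0.05,0,0.4,0,0,0.05,0,0.4]
}}

```text
t: 15.95
tcp_pos: [0.4695, -0.0561, 0.0121]
tool_rot: [0.461, 0.545, -0.465, 0.524]
force: [0.1, 5.6, 4.7]
finger_gap: 0.6
```

Request:
{"name": "step_arm", "arguments": {
  "increments": [0,0,-0.3,0,0.4,-0.3,0,-0.5,-1,0.4,-1.0,0,-0.5,-2.5,0.4,-1.6,-0.1,-0.4,-4.5,0.4,-1.7,-0.5,-0.2,-6.5,0.4]
}}

```text
t: 16.58
tcp_pos: [0.4431, -0.0506, 0.117]
tool_rot: [0.293, 0.652, -0.291, 0.636]
force: [-0.2, 0.7, -0.0]
finger_gap: 0.603
```

```bash
python3 -c "
from h import *
stat();heel()
inc([*s2w([-.253,0]),.1],97.78)"
```

```text
t 16.57 tcp [ 0.4431 -0.0506  0.117 ] stand mm [-204.4   75.6] th 41.2 F stand [-0.1  0.7] -0.0 gap 0.6
heel size [ 30.1 106.9] drawer centre [-163.6    0. ] yaw 0.3 post in drawer [103.9  64.5]
inc [ 0.27 -1.31  0.66] turn -11.28
```

Request:
{"name": "step_arm", "arguments": {
  "increments": [0,-0.4,0.1,-2.1,0.4,0,-0.8,0.3,-4.2,0.4,0,-1.1,0.5,-6.3,0.4,0.1,-1.31,0.66,-8.4,0.4,0.2,-1.31,0.66,-10.5,0.4]
}}

```text
t: 17.25
tcp_pos: [0.4051, -0.1331, 0.1037]
tool_rot: [-0.02, 0.716, 0.03, 0.697]
force: [0.0, -0.2, -0.4]
finger_gap: 0.598
```

```bash
python3 -c "
from h import *
stat();heel('pics/t5.png')
inc([*s2w([-.249,0]),.012],97.78)"
```

```text
t 17.25 tcp [ 0.4051 -0.1331  0.1037] stand mm [-253.2   -1.1] th 94.1 F stand [ 0.  -0.2] -0.4 gap 0.6
heel size [ 30.4 104.2] drawer centre [-163.5    0.2] yaw 0.1 post in drawer [103.6  64.6]
inc [ 1.52 -0.02  0.12] turn -0.7
```

View pics/t5.png

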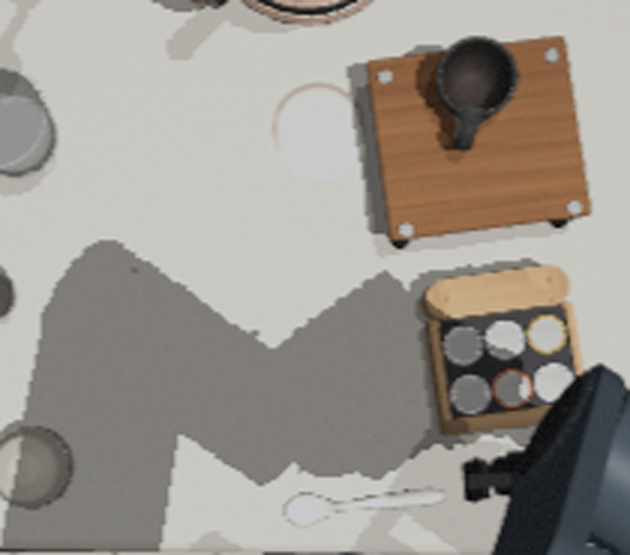

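The drawer is square in front of the bay, heel at (497,291), yaw 0.1° and centre y 0.2 mm. The spoon tip at (445,495) is clear of the finger, so I'll descend and push.

Request:
{"name": "step_arm", "arguments": {
  "increments": [0.2,0,0.05,-0.7,0.4,0.6,-0.02,0.1,-0.7,0.4,1.1,-0.02,0.12,-0.7,0.4,1.5,-0.02,0.12,-0.7,0.4,1.52,-0.02,0.12,-0.7,0.4]
}}

```text
t: 17.92
tcp_pos: [0.4081, -0.1307, 0.0104]
tool_rot: [-0.041, 0.717, 0.054, 0.694]
force: [-0.1, -1.1, 0.9]
finger_gap: 0.602
```

```bash
python3 -c "
from h import *
look();inc([*s2w([-.235,0]),.012],97.9)"
```

```text
t 17.93 tcp [ 0.4081 -0.1307  0.0104] stand mm [-249.9    1. ] th 97.7 F stand [-0.3 -1. ] 0.9 gap 0.6
toolF [-0.9 -1.  -0.3] Mx 0.0Traceback (most recent call last):
  File "<string>", line 3, in <module>
    look();inc([*s2w([-.235,0]),.012],97.9)
    ~~~~^^
  File "h.py", line 60, in look
    stat();p,ty=tool();c,ph=heel(save)
                            ~~~~^^^^^^
  File "h.py", line 40, in heel
    i=1+st[1:,4].argmax();p=cv2.findNonZero((l==i).astype(np.uint8))[:,0]
        ~~~~~~~~~~~~~~~^^
ValueError: attempt to get argmax of an empty sequence
```

Request:
{"name": "step_arm", "arguments": {
  "increments": [0,0,0.06,0,0.4,0,0,0.12,0,0.4,0,0,0.17,0,0.4,0,0,0.21,0,0.4,0,0,0.26,0,0.4]
}}

```text
t: 18.6
tcp_pos: [0.4234, -0.1286, 0.0108]
tool_rot: [-0.041, 0.717, 0.054, 0.694]
force: [-4.4, -1.9, 3.6]
finger_gap: 0.601
```

Request:
{"name": "step_arm", "arguments": {
  "increments": [0,0,0.06,0,0.4,0,0,0.12,0,0.4,0,0,0.18,0,0.4,0,0,0.24,0,0.4,0,0,0.3,0,0.4]
}}

```text
t: 19.23
tcp_pos: [0.4377, -0.1246, 0.0104]
tool_rot: [-0.04, 0.719, 0.056, 0.691]
force: [-7.9, -1.8, 4.5]
finger_gap: 0.597
```

```bash
sed -i 's|c,ph=heel(save)|c,ph=heel(save) if save!=0 else (p,ty)|' h.py; python3 -c "
from h import *
look(0);cv2.imwrite('pics/w3.png',snapshot('wrist'));im=find('pics/t6.png')"
```

```text
t 19.23 tcp [ 0.4377 -0.1246  0.0104] stand mm [-219.7    3. ] th 97.8 F stand [-8.1 -0.8] 4.5 gap 0.6
toolF [-4.2 -0.6 -8.2] Mx 0.03
TCP in drawer [0. 0.] tool yaw -0.0 lead 0.0
```

View pics/w3.png

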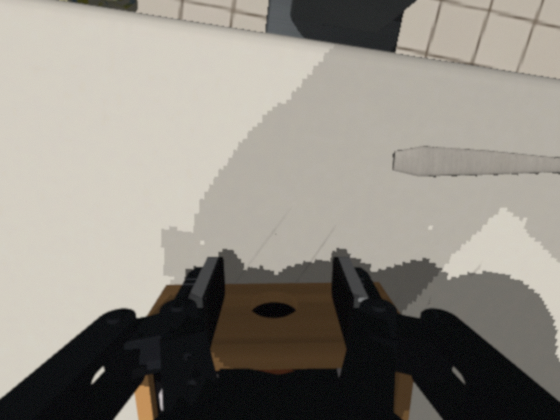

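The wrist view shows the front board flush on both fingers with the finger hole at (273,310), slightly to the -y side of the finger midpoint at about column 278. I'll compute the hole's lateral position.

```bash
cat >> h.py <<'E'
def hole(im=None):
    m=camera_model("wrist")
    if im is None: im=snapshot("wrist")
    g=cv2.cvtColor(im,cv2.COLOR_BGR2GRAY)[290:335,235:325]
    k=(g<30).astype(np.uint8);n,l,st,ce=cv2.connectedComponentsWithStats(k)
    for i in range(1,n):
        x,y,w,h,a=st[i]
        if a>80 and x>0 and x+w<90:
            px=ce[i]+[235,290];P=ray("wrist",px,.024,m)[0]
            print("hole px",px.round(1),"area",a,"stand mm",(w2s(P[:2])*1000).round(1))
E
python3 -c "
from h import *
hole()"
```

```text
hole px [273.7 309.8] area 484 stand mm [-207.    2.]
```

Request:
{"name": "step_arm", "arguments": {
  "increments": [0,-0.02,0.05,0,0.4,0,-0.03,0.1,0,0.4,0,-0.04,0.15,0,0.4,0,-0.05,0.2,0,0.4,0,-0.06,0.25,0,0.4]
}}

```text
t: 20.0
tcp_pos: [0.4493, -0.1241, 0.0097]
tool_rot: [-0.039, 0.722, 0.058, 0.689]
force: [-7.8, 0.0, 7.5]
finger_gap: 0.596
```

```bash
python3 -c "
from h import *
look(0);hole()"
```

```text
t 20.00 tcp [ 0.4493 -0.1241  0.0097] stand mm [-208.1    1.9] th 97.8 F stand [-7.7  1.1] 7.5 gap 0.6
toolF [-7.1  1.3 -8.1] Mx -0.07
TCP in drawer [0. 0.] tool yaw 0.0 lead 0.0
hole px [273.5 311. ] area 482 stand mm [-195.9    0.9]
```

Request:
{"name": "step_arm", "arguments": {
  "increments": [-0.02,-0.02,0.06,0,0.4,-0.03,-0.03,0.12,0,0.4,-0.04,-0.04,0.18,0,0.4,-0.05,-0.05,0.23,0,0.4,-0.05,-0.06,0.28,0,0.4]
}}

```text
t: 20.68
tcp_pos: [0.4677, -0.1257, 0.0118]
tool_rot: [-0.039, 0.721, 0.058, 0.689]
force: [-1.8, 0.0, -2.3]
finger_gap: 0.6
```

```bash
python3 -c "
from h import *
look(0);hole();print(pose()[1].round(3))"
```

```text
t 20.68 tcp [ 0.4677 -0.1257  0.0118] stand mm [-190.1   -2.2] th 97.8 F stand [-1.8  0.3] -2.3 gap 0.6
toolF [ 2.4  0.2 -1.7] Mx -0.04
TCP in drawer [0. 0.] tool yaw 0.0 lead 0.0
hole px [274.7 308.7] area 458 stand mm [-177.7   -2.6]
[[-0.046 -0.136  0.99 ]
 [ 0.022  0.99   0.137]
 [-0.999  0.029 -0.042]]
```

Request:
{"name": "step_arm", "arguments": {
  "increments": [0,0.01,0.06,0,0.4,-0.01,0.02,0.12,0,0.4,-0.01,0.02,0.18,0,0.4,-0.02,0.03,0.24,0,0.4,-0.02,0.03,0.3,0,0.4]
}}

```text
t: 21.35
tcp_pos: [0.4863, -0.1216, 0.0123]
tool_rot: [-0.039, 0.721, 0.057, 0.69]
force: [-3.6, 0.6, -1.8]
finger_gap: 0.597
```

```bash
python3 -c "
from h import *
look(0);hole()"
```

```text
t 21.35 tcp [ 0.4863 -0.1216  0.0123] stand mm [-171.1   -0.6] th 97.8 F stand [-3.5  1.1] -1.8 gap 0.6
toolF [ 1.9  1.1 -3.4] Mx -0.07
TCP in drawer [0. 0.] tool yaw 0.0 lead 0.0
hole px [274.9 308. ] area 463 stand mm [-158.8   -0.9]
```

Request:
{"name": "step_arm", "arguments": {
  "increments": [0,0,0.06,0,0.4,0,0,0.12,0,0.4,0,0,0.18,0,0.4,0,0,0.24,0,0.4,0,0,0.3,0,0.4]
}}

```text
t: 22.02
tcp_pos: [0.5035, -0.1191, 0.0122]
tool_rot: [-0.039, 0.721, 0.058, 0.689]
force: [-8.8, -1.1, 8.0]
finger_gap: 0.6
```

Request:
{"name": "step_arm", "arguments": {
  "increments": [0,0,0.06,0,0.4,0,0,0.12,0,0.4,0,0,0.18,0,0.4,0,0,0.24,0,0.4,0,0,0.3,0,0.4]
}}

```text
t: 22.65
tcp_pos: [0.5197, -0.1164, 0.012]
tool_rot: [-0.039, 0.723, 0.058, 0.688]
force: [-8.5, -1.5, 7.7]
finger_gap: 0.597
```

```bash
python3 -c "
from h import *
look(0);hole()"
```

```text
t 22.65 tcp [ 0.5197 -0.1164  0.012 ] stand mm [-137.3    0. ] th 97.9 F stand [-8.6 -0.3] 7.7 gap 0.6
toolF [-7.3 -0.1 -9. ] Mx -0.02
TCP in drawer [0. 0.] tool yaw 0.1 lead 0.0
hole px [275.1 308.4] area 445 stand mm [-125.    -0.2]
```

Request:
{"name": "step_arm", "arguments": {
  "increments": [-0.01,0,0.05,0,0.4,-0.01,0,0.1,0,0.4,-0.02,0,0.15,0,0.4,-0.02,0,0.2,0,0.4,-0.02,0,0.25,0,0.4]
}}

```text
t: 23.32
tcp_pos: [0.5358, -0.1144, 0.0123]
tool_rot: [-0.039, 0.722, 0.058, 0.688]
force: [-2.3, -0.5, -0.5]
finger_gap: 0.599
```

Request:
{"name": "step_arm", "arguments": {
  "increments": [0,0,0.05,0,0.4,0,0,0.1,0,0.4,-0.01,0,0.15,0,0.4,-0.01,0,0.2,0,0.4,-0.01,0,0.25,0,0.4]
}}

```text
t: 23.95
tcp_pos: [0.5499, -0.1118, 0.0121]
tool_rot: [-0.039, 0.723, 0.059, 0.687]
force: [-4.5, 0.5, 1.5]
finger_gap: 0.6
```

```bash
python3 -c "
from h import *
look(0);hole()"
```

```text
t 23.95 tcp [ 0.5499 -0.1118  0.0121] stand mm [-106.8    0.5] th 97.9 F stand [-4.4  1.1] 1.5 gap 0.6
toolF [-1.2  1.2 -4.4] Mx -0.15
TCP in drawer [0. 0.] tool yaw 0.1 lead 0.0
hole px [275.3 308.5] area 444 stand mm [-94.4   0.4]
```

Request:
{"name": "step_arm", "arguments": {
  "increments": [0,0,0.03,0,0.4,0,0,0.06,0,0.4,0,0,0.09,0,0.4,0,0,0.12,0,0.4,0,0,0.15,0,0.4]
}}

```text
t: 24.62
tcp_pos: [0.5574, -0.1102, 0.012]
tool_rot: [-0.039, 0.724, 0.059, 0.686]
force: [-7.2, -0.0, 3.7]
finger_gap: 0.599
```

```bash
python3 -c "
from h import *
look(0);hole()"
```

```text
t 24.62 tcp [ 0.5574 -0.1102  0.012 ] stand mm [-99.2   1. ] th 97.9 F stand [-7.1  0.9] 3.7 gap 0.6
toolF [-3.3  1.1 -7.3] Mx -0.09
TCP in drawer [0. 0.] tool yaw 0.1 lead 0.0
hole px [275.1 308.6] area 436 stand mm [-86.7   0.9]
```

Request:
{"name": "step_arm", "arguments": {
  "increments": [0,0,0.03,0,0.4,0,0,0.05,0,0.4,0,0,0.08,0,0.4,0,0,0.1,0,0.4,0,0,0.13,0,0.4]
}}

```text
t: 25.3
tcp_pos: [0.5648, -0.1093, 0.0119]
tool_rot: [-0.039, 0.724, 0.059, 0.686]
force: [-6.1, -2.6, 6.1]
finger_gap: 0.598
```

```bash
python3 -c "
from h import *
look(0);hole()"
```

```text
t 25.30 tcp [ 0.5648 -0.1093  0.0119] stand mm [-91.7   1. ] th 97.9 F stand [-6.4 -1.8] 6.1 gap 0.6
toolF [-5.8 -1.5 -6.7] Mx -0.09
TCP in drawer [0. 0.] tool yaw 0.2 lead 0.0
hole px [275.  308.7] area 438 stand mm [-79.2   0.7]
```

Request:
{"name": "step_arm", "arguments": {
  "increments": [0,0,0.02,0,0.4,0,0,0.03,0,0.4,0,0,0.04,0,0.4,0,0,0.05,0,0.4,0,0,0.06,0,0.4]
}}

```text
t: 25.98
tcp_pos: [0.5657, -0.1087, 0.0119]
tool_rot: [-0.039, 0.726, 0.06, 0.684]
force: [-9.2, -3.7, 7.9]
finger_gap: 0.599
```

```bash
python3 -c "
from h import *
look(0);hole()"
```

```text
t 25.98 tcp [ 0.5657 -0.1087  0.0119] stand mm [-90.8   1.4] th 97.9 F stand [-9.6 -2.4] 7.9 gap 0.6
toolF [ -7.4  -2.1 -10.1] Mx 0.06
TCP in drawer [0. 0.] tool yaw 0.2 lead 0.0
hole px [274.8 308.9] area 428 stand mm [-78.1   1. ]
```

Request:
{"name": "step_arm", "arguments": {
  "increments": [0,0,0.02,0,0.4,0,0,0.04,0,0.4,0,0,0.06,0,0.4,0,0,0.08,0,0.4,0,0,0.08,0,0.4]
}}

```text
t: 26.65
tcp_pos: [0.5654, -0.1086, 0.012]
tool_rot: [-0.039, 0.73, 0.06, 0.68]
force: [-13.9, -5.7, 9.5]
finger_gap: 0.601
```

```bash
python3 -c "
from h import *
look(0);hole()"
```

```text
t 26.65 tcp [ 0.5654 -0.1086  0.012 ] stand mm [-91.    1.6] th 98.0 F stand [-14.5  -3.7] 9.5 gap 0.6
toolF [ -8.6  -3.4 -15.1] Mx 0.2
TCP in drawer [0. 0.] tool yaw 0.2 lead 0.0
hole px [274.4 309.4] area 419 stand mm [-78.   1.]
```

15 N gives no further motion, which looks like the solid stop. I'll retreat and check with the top view how far the front stands proud.

Request:
{"name": "step_arm", "arguments": {
  "increments": [0,0,-0.1,0,0.4,0,0,-0.3,0,0.4,0,0,-0.6,0,0.4,-0.5,0,-1.0,0,0.4,-1.2,0,-1.4,0,0.4]
}}

```text
t: 27.32
tcp_pos: [0.4866, -0.122, 0.0893]
tool_rot: [-0.038, 0.73, 0.061, 0.679]
force: [0.8, -0.5, 0.3]
finger_gap: 0.599
```

Request:
{"name": "step_arm", "arguments": {
  "increments": [-0.4,-0.8,-0.2,0,0.4,-0.8,-1.6,-0.3,0,0.4,-1.0,-2.5,-0.4,0,0.4,-1.0,-3.4,-0.4,0,0.4,-1.0,-4.2,-0.4,0,0.4]
}}

```text
t: 27.95
tcp_pos: [0.5027, -0.3786, 0.1419]
tool_rot: [-0.038, 0.729, 0.06, 0.68]
force: [0.1, -0.5, -0.7]
finger_gap: 0.601
```

```bash
python3 -c "
from h import *
stat();im=snapshot('top');c=im[140:230,300:400];cv2.imwrite('pics/t7.png',cv2.resize(c,None,fx=6,fy=6,interpolation=cv2.INTER_CUBIC));cv2.imwrite('pics/top7.png',im)
for x in (-71,-75,-78): print(x,[((proj('top',[*s2w([x/1000,y]),z])[0]-[300,140])*6).round(1).tolist() for y,z in((-.056,.048),(.056,.048),(-.078,.066),(.078,.066))])
"
```

```text
t 27.95 tcp [ 0.5027 -0.3786  0.1419] stand mm [-189.7 -257.5] th 97.9 F stand [ 0.1 -0.5] -0.7 gap 0.6
-71 [[454.6, 351.7], [168.9, 388.3], [520.8, 338.8], [116.1, 390.7]]
-75 [[456.1, 361.8], [170.3, 398.5], [522.3, 349.1], [117.5, 401.0]]
-78 [[457.2, 369.5], [171.3, 406.1], [523.5, 356.8], [118.6, 408.8]]
```

View pics/t7.png

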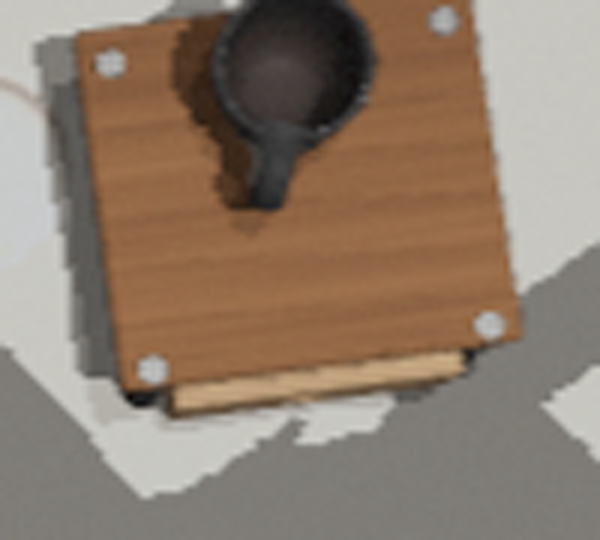

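The board's front top edge runs from (172,411) to (465,373), parallel to the stand's edge. In my frame that is about x -78.5. The task says the front stands 8 mm proud of both the posts and the top, so the top may not be centred on the origin. The screw heads over the posts will show that.

```bash
python3 -c "
from h import *
im=cv2.imread('pics/top7.png');hsv=cv2.cvtColor(im,cv2.COLOR_BGR2HSV)
q=[]
for x,y in((152,368),(490,325),(110,62),(443,20)):
    u,v=int(300+x/6),int(140+y/6);w=255.-hsv[v-4:v+5,u-4:u+5,1];w=np.clip(w-np.percentile(w,60),0,None)
    yy,xx=np.mgrid[v-4:v+5,u-4:u+5];p=[(w*xx).sum()/w.sum(),(w*yy).sum()/w.sum()]
    q.append(w2s(ray('top',p,.067)[0,:2])*1000)
print(np.round(q,1),'mean',np.mean(q,0).round(1))
g=cv2.cvtColor(im,cv2.COLOR_BGR2GRAY).astype(np.float32)
for y in(-.04,-.02,0,.02,.04):
    xs=np.arange(-.095,-.06,.0005)
    P=proj('top',np.array([[*s2w([x,y]),.048] for x in xs])).astype(np.float32)
    v=cv2.remap(hsv[...,2].astype(np.float32),P[:,:1],P[:,1:],cv2.INTER_LINEAR)[:,0]
    d=np.gradient(v);print(y,'front top edge (max rise) x mm',(xs[d.argmax()]*1000).round(1),'stand edge',(xs[d.argmin()]*1000).round(1))
"
```

```text
[[-64.7  64. ]
 [-66.2 -66.4]
 [ 56.2  64. ]
 [ 56.2 -65.7]] mean [-4.6 -1. ]
-0.04 front top edge (max rise) x mm -78.5 stand edge -70.0
-0.02 front top edge (max rise) x mm -78.5 stand edge -82.5
0 front top edge (max rise) x mm -78.0 stand edge -83.0
0.02 front top edge (max rise) x mm -78.0 stand edge -82.5
0.04 front top edge (max rise) x mm -80.0 stand edge -82.5
```

The screw heads average x -4.6 mm in my frame, so the true stand origin is about 4 mm nearer the front than I had taken it. The drawer front is therefore at about -74.2 mm, which agrees with the stop I felt. The arm is clear, so I'm handing in.

```bash
python3 -c "
from station import *
s=sense();print(s['t'],s['force'],abs(s['qd']).max());print(sign_off())"
```

```text
28.0 [ 2.67139277 -6.18336388  0.11408016] 0.06766833876767482
the job is handed in; nothing more can be done
None
```

The drawer is in the bay against the stop and the job is handed in, at t = 28 s of the 72 s allowed.

**What I did:**
- I pushed the drawer flat on the worktop up to the front left post.
- I turned it about the post from -83° to -41° with one finger on its front board.
- I finished the turn with a two-finger push along its left side.
- I squared it up and pushed it over the catches until it stopped. About 15 N gave no further movement.

**Last checks:**
- **Depth:** the front is at about x = -74 mm against the -75 mm target. My stand frame first read -78.4 mm, because I had taken the stand's top as centred on its origin. The post screw heads showed it sits about 4 mm further back, and the felt stop agrees with the corrected figure.
- **Side to side and angle:** the drawer was within about 2 mm of the middle. The last tool yaw was 0.2° off, and the front edge read within about 1° of square.
- **Clear of everything:** the arm was lifted well away from the drawer and stand. The last force reading showed about 7 N, with the joints still settling slightly after the retreat.
- **Bystanders:** the cup looked unmoved in the last view. The spoon and the others looked undisturbed in earlier views, and I did not measure any of them again at the end.

**What went wrong:** early in the turn the wrong finger pressed opposite the post and the force rose to about 21 N. I backed off and carried on with the other finger, and it never went above that.

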